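# Square up the barrel blanks on the gang-marking board

## Robot

A 6-joint arm with a two-finger parallel gripper is mounted at the origin on the work surface. World frame = base frame: x ahead of the robot, y to its left, z up, the work surface at z = 0. Lengths are in m, angles in rad, forces in N, time in s.
With the tool pointing down it reaches from about 0.25 to 0.85 m from the base axis. Payload 12.5 kg.
Tool frame: the origin (TCP) lies at the very end of the fingers, on their centre line; the grasp point (between the pads) lies 19 mm behind it; z points along the fingers, x is the direction in which the jaws open and shut, and the axes are right-handed (so a half turn about z gives the same grasp; the last joint's range is limited). The gripper opens to 93 mm and grips with 3 to 60 N. Pads are 15 mm wide; open, the fingers measure 128 mm over their backs; the gripper's body (75 mm by 188 mm) begins 65 mm behind the grasp point.
Start: joints at [1.031, 0.351, 1.652, -0, 1.139, -0.085], TCP at [0.242, 0.494, 0.219] pointing down, gripper open.
Joint ranges: [-2.75, 2.75], [-0.79, 2.1], [0.01, 2.65], [-1.57, 4.71], [0.07, 3.14], [-2.87, 2.87]. Speed limits (rad/s): [2.22, 2.22, 2.79, 3.14, 3.14, 3.14].

## Interface

Orientations are given as a unit quaternion [w, x, y, z].
In Python, from station import arm, camera, look_for, silhouettes gives the robot as it stands. The module is installed in compiled form; this text tells all that it offers.
- The arm moves only by the tool move_arm, never from a script. Its argument "plan" is a list of rows, each a list of 7 numbers: the shift along the world's x, y, z in mm, then the turn, a rotation vector about the world's x, y, z in rad, then the closure in counts, from 0 (fully open) to 255 (shut). A call has 1 to 8 rows; each row is the pose to reach, as a shift and turn from the pose commanded when the call began; what a row does not reach only later rows make up. A row lasts 1/12 s, in which the tool goes at most 41.7 mm and 7.16 degrees, less where a joint would pass 70% of its speed; a pose out of reach is approached as far as the arm can. A call with a gripper value outside its range is refused whole. The fingers move at their own pace and stop on an object; "newtons" is the grip in N (left out, the last holds). Time passes only in rows, so rows that repeat a pose let the fingers close. It gives the time, the measured TCP pose, the force and the opening at its end, in the units of the state.
- arm.get_state(): the state, without advancing time (a new reading comes with each control period).
- camera(name): name is "side" or "top" or "wrist"; returns a dict with "color" (420x560x3 uint8, red, green, blue), "range_z" (420x560 float32, m along the optical axis (not along the pixel's ray), 0 where there is no reading), "intrinsics" (3x3 intrinsics, pixels), "rvec" (rotation vector, rad) and "tvec" (3), from world to camera coordinates, as OpenCV has them; the wrist camera has in their place "tool_from_camera" (4x4, takes a point from camera to tool coordinates, whose origin is the TCP and whose axes are the tool frame's). Camera axes: x right, y down, z forward; pixel columns grow to the right and rows downward; lengths in m; the calibration is good to about 2 mm. A picture is of the moment at which its call begins: read the wrist's pose just before it.
- arm.close_job(): hands the job in, once; it reports no verdict.
Trained networks look in a picture, given as the dict that the camera call returned (one of the last four; its "shot" number tells which), for a name from the list of things; names that differ only in an ending like _2 or _b are one class to them, and where a whole thing is asked for, a point or a joint stands for the part that bears it (a point fixed in the world has none). Each returns a list of dicts, best first, with "conf" (0 to 1); they miss things now and then, are a little off and sometimes report something else, mostly with a low value. They report only what shows in the picture. A call takes as long as a camera call. They do not tell look-alikes from the thing itself.
- look_for(target, picture): "at" ([x, y, z] in m, in the coordinates of the camera as it stood for that picture, good to about 4 mm: the middle of the surface that is visible of it).
- silhouettes(target, picture): "pixels" (420x560 bool, what is visible of it).
The state is a dict: "t": time; "qpos": joint angles; "joint_vel": joint speeds; "effort": joint torques, N m; "tool_pos": TCP position; "tool_rot": TCP orientation; "wrist_force": force on the tool from outside, world axes, zero at the start; "wrist_torque": the same for the moment, N m; "opening": opening from 0.0 (shut) to 1.0 (fully open).
Only numpy, scipy, OpenCV 4.12 (cv2) and the standard library are available. Lean on these libraries where they do the work, as an engineer would, in place of code of your own. Each camera call takes 0.05 s, during which the arm holds its last target. There are 200 camera calls.

## Task

Nudge the four wooden barrel blanks into one close, square row on the marking board: side by side against the long ruled fence, and every one slid endways until its far end is fully home against the end stop (they are rough-cut to different lengths, so the near ends will not line up). Then push the hinged keeper gate shut beside the row until it snaps fully home on its ball catch. Push gently so as not to bruise the wood, and leave everything else on the table standing where it is.

Things in the scene. Friction and masses are not known exactly. Their poses are not given: they have to be found in the camera images.
- board: gang-marking board: plywood base 250 x 250 mm, fixed. Origin at table height; x points away from the robot to the end stop, y to the ruled fence, z up. The base spans x -145 to +105, y -125 to +125 mm; its top is 12 mm up. The near (-x) side of the row is open. A blank that is home has its origin at x = +10 mm. The shut gate's inner face is at y = -0.5 mm: 105.5 mm from the fence for a 104 mm row.
- fence (a point): middle of the foot of the ruled fence's inner face, on the base's top. The fence runs along the board's x from -140 to +85 mm, inner face at board y = +105 mm, 20 mm thick, 24 mm high above the base, with a steel rule on top.
- stop (a point): middle of the foot of the end stop's inner face, on the base's top. The stop runs along the board's y from 0 to +105 mm, inner face at board x = +65 mm, 20 mm thick, 24 mm high above the base.
- post (a point): centre of the top of the catch post, 46 mm above the table. The post measures 30 mm (board x -136 to -106) by 20 mm (board y -26 to -6); a sprung steel ball stands 4 mm out of its far (+x) face.
- gate (a joint): angle of the keeper gate: 0 = shut along the row, growing as it swings out to -y, 1.57 = pointing to board -y, limit 2.05. Starts wide open, stays where left (light friction). From about 0.07 rad it rides on the sprung catch ball: about 7 N at the tip passes it, then it snaps in and is held at 0 to 0.01. A blank standing proud of the row keeps it from shutting.
- hinge (a point): the gate's upright hinge axis, at board x = +75 mm, y = -8.5 mm, 29 mm above the table.
- gate_tip (a point): free end of the gate bar, on its centre line, 172 mm from the hinge axis, 29 mm above the table. The beech bar is 16 mm thick and 14 to 44 mm above the table; a brass nose stands 8 mm past this point. A round brass knob (17 mm wide, top 58 mm above the table) stands on the bar 145 mm from the hinge axis.
- blank1: plain dark-wood pencil-barrel blank: a straight bar 26 x 26 mm, about 60 g, lying flat; over 40 N from the gripper bruises it. The four are rough-cut to 104 to 128 mm; which is which is not told: see or feel the near end. Origin on the underside's centre line, 55 mm behind the trued far end; x points along the blank to that end (the one facing the end stop), z up.
- blank2: plain dark-wood pencil-barrel blank: a straight bar 26 x 26 mm, about 60 g, lying flat; over 40 N from the gripper bruises it. The four are rough-cut to 104 to 128 mm; which is which is not told: see or feel the near end. Origin on the underside's centre line, 55 mm behind the trued far end; x points along the blank to that end (the one facing the end stop), z up.
- blank3: plain dark-wood pencil-barrel blank: a straight bar 26 x 26 mm, about 60 g, lying flat; over 40 N from the gripper bruises it. The four are rough-cut to 104 to 128 mm; which is which is not told: see or feel the near end. Origin on the underside's centre line, 55 mm behind the trued far end; x points along the blank to that end (the one facing the end stop), z up.
- blank4: plain dark-wood pencil-barrel blank: a straight bar 26 x 26 mm, about 60 g, lying flat; over 40 N from the gripper bruises it. The four are rough-cut to 104 to 128 mm; which is which is not told: see or feel the near end. Origin on the underside's centre line, 55 mm behind the trued far end; x points along the blank to that end (the one facing the end stop), z up.
- plug: bystander: chrome end plug, upright, 27 mm wide, 62 mm high; origin under its centre. On the table outside the near end of the fence.
- cap: bystander: translucent orange cap, upright, 32 mm wide, 63 mm high; origin under its centre. On the table at the gate side of the board.
- housing: bystander: steel clutch housing, upright, 30 mm wide, 74 mm high; origin under its centre. On the table outside the fence.
- knife: bystander: marking knife lying flat, 160 mm long along its x, 14 mm wide, 12 mm high; on the table beyond the end stop.
- tin: bystander: blue enamel tin mug, 84 mm wide, 78 mm high; origin under its centre.
- mallet: bystander: wooden mallet lying down, 290 mm long along its x, head 60 mm wide and 95 mm across.
- stand: bystander: slotted beech stand with five upright grey barrels, 240 x 75 mm, 160 mm high, fixed; origin under its centre.
Not all that is in view belongs to the job. Leave any orange or purple look-alike of the blank4 alone. What is shaped like the blank2 but yellow is not meant.

How it is judged:
At the end, for the whole second after the job is handed in: All four blanks lie flat and still, far ends within 2 mm of the end stop, square to the board within 0.03 rad, side by side between fence and gate (at most about 2 mm slack in all); the gate is shut on its catch (under 0.025 rad) (x of each of blank1, blank2, blank3, blank4 in the frame of board above 0.008 m and y of blank1 in the frame of board between 0.0115 and 0.094 m and z of each of blank1, blank2, blank3, blank4 in the frame of board below 0.015 m and angle between the x axis of each of blank1, blank2, blank3, blank4 and the x axis of board, either way round below 0.03 rad and angle between each of blank1, blank2, blank3, blank4's own z axis and vertical below 0.05 rad and linear speed of each of blank1, blank2, blank3, blank4 below 0.01 m/s and y of blank2 in the frame of board between 0.0115 and 0.094 m and y of blank3 in the frame of board between 0.0115 and 0.094 m and y of blank4 in the frame of board between 0.0115 and 0.094 m and value of joint gate below 0.025 rad); the robot touches nothing.
It fails at once if a blank is bruised: pressed by the gripper with more than 40 N (contact force between the fingers and blank1 above 40 N or contact force between the fingers and blank2 above 40 N or contact force between the fingers and blank3 above 40 N or contact force between the fingers and blank4 above 40 N).
It fails at once if something else on the table is shifted by more than 10 mm or knocked over (distance of any of plug, cap, housing, knife, tin, mallet from where it was at the start of the episode above 0.01 m or angle between any of plug, cap, housing, knife, tin, mallet's own z axis and vertical above 0.3 rad).
It also fails if it takes over 70 s, if anything falls off the work surface, if the arm or the gripper's body presses on something with over 40 N, if the wrist force passes 120 N, or if a joint passes its speed limit or range.

## Working session

There is one attempt and no reset: what is moved stays moved. The work goes in short steps, Python scripts to look and compute and a tool call to move; the robot and the scene stay as the last step left them, time stands still between calls to the robot, and variables do not carry over. Pictures are saved under pics/ and viewed, about 8 in all and at most 12, crops included, and the job is handed in when it is done.

Besides the shell and the picture viewer there is one more tool, called after ">>>" in YAML: its name, and indented under it one key for each argument. move_arm: Moves the arm, as the interface text tells. Its arguments: {"type":"object","properties":{"plan":{"type":"array"},"newtons":{"type":"number"}},"required":["plan"]}

```bash
mkdir -p pics
cat > h.py <<'E'
import numpy as np, cv2
from station import arm, camera, look_for, silhouettes
from scipy.spatial.transform import Rotation as R
def c2w(p):
    """camera->world R,t"""
    if 'rvec' in p:
        M=cv2.Rodrigues(np.array(p['rvec'],float))[0]; return M.T, -M.T@np.array(p['tvec'],float).ravel()
    s=p['st']; q=s['tool_rot']; Rt=R.from_quat([q[1],q[2],q[3],q[0]]).as_matrix(); T=np.array(p['tool_from_camera'])
    return Rt@T[:3,:3], Rt@T[:3,3]+np.array(s['tool_pos'])
def shot(n):
    s=arm.get_state(); p=camera(n); p['st']=s; return p
def cloud(p):
    z=p['range_z'];K=np.array(p['intrinsics']);v,u=np.mgrid[:z.shape[0],:z.shape[1]]
    c=np.stack([(u-K[0,2])*z/K[0,0],(v-K[1,2])*z/K[1,1],z],-1); A,t=c2w(p); w=c@A.T+t; w[z==0]=np.nan; return w
def save(p,f,crop=None,s=1):
    im=p['color'][...,::-1]
    if crop: a,b,c,d=crop; im=im[a:b,c:d]
    cv2.imwrite('pics/'+f,cv2.resize(im,None,fx=s,fy=s))
E
cat > a.py <<'E'
from h import *
s=arm.get_state(); print(s)
for n in ['top','side']:
    p=shot(n); save(p,n+'0.png',s=1.4); A,t=c2w(p); print(n,'cam at',t.round(3))
    w=cloud(p)
    for k in ['board','fence','stop','post','hinge','gate_tip','blank1','plug','cap','housing','knife','tin','mallet','stand']:
        for d in look_for(k,p)[:6 if k=='blank1' else 1]: 
            print(n,k,round(d['conf'],2),(A@np.array(d['at'])+t).round(4))
    if n=='top':
        np.save('top0.npy',w)
E
python3 a.py
```

```text
{'t': 0.0, 'qpos': array([ 1.03142959e+00,  3.51253465e-01,  1.65241597e+00,  5.67120672e-06,
        1.13905307e+00, -8.46178205e-02]), 'joint_vel': array([-0.00170036,  0.00051535,  0.00088176,  0.0013726 , -0.00108961,
       -0.00207817]), 'effort': array([-1.04500992e-05, -4.97314882e+01, -2.85260636e+01,  6.99505303e-02,
        2.56706384e-02, -7.03021487e-05]), 'tool_pos': array([0.24139518, 0.4938285 , 0.21809507]), 'tool_rot': array([ 2.55268686e-04,  8.48303729e-01,  5.29509645e-01, -5.03967830e-04]), 'wrist_force': array([ 0.45713266,  0.34420084, -0.539201  ]), 'wrist_torque': array([-0.00401115, -0.03519442, -0.00464505]), 'opening': 0.9997888791286864}
top cam at [0.374 0.012 1.442]
top board 0.68 [0.495  0.0118 0.0163]
top fence 0.78 [0.4892 0.0099 0.0124]
top stop 0.95 [0.4903 0.0045 0.0103]
top post 0.66 [0.4938 0.0078 0.0108]
top hinge 0.93 [0.4942 0.0128 0.0102]
top gate_tip 0.57 [ 0.5939 -0.0924  0.0429]
top blank1 0.9 [0.5074 0.0367 0.0376]
top blank1 0.87 [ 0.4959 -0.0163  0.0367]
top blank1 0.82 [0.5188 0.2722 0.0247]
top blank1 0.74 [ 0.6941 -0.2193  0.0256]

[... 360 characters left out ...]
869 0.0594 0.0105]
side fence 0.66 [0.485  0.0567 0.0129]
side stop 0.64 [0.4819 0.0574 0.0161]
side post 0.89 [0.483  0.0593 0.0136]
side gate_tip 0.78 [ 0.5989 -0.0722  0.0415]
side blank1 0.96 [ 0.4945 -0.0592  0.0395]
side blank1 0.81 [0.5248 0.0902 0.041 ]
side blank1 0.74 [ 0.491  -0.0093  0.0372]
side blank1 0.7 [0.2651 0.245  0.0242]
side blank1 0.66 [ 0.691  -0.207   0.0217]
side blank1 0.66 [0.5202 0.2785 0.0255]
side plug 0.49 [0.4278 0.2094 0.0344]
side cap 0.57 [0.5056 0.0403 0.033 ]
side housing 0.52 [0.5854 0.1795 0.0398]
side knife 0.72 [0.675  0.0376 0.0107]
side tin 0.64 [0.7154 0.3578 0.0478]
side mallet 0.95 [0.3627 0.4168 0.0463]
side stand 0.79 [ 0.5228 -0.3938  0.079 ]
```

View pics/top0.png

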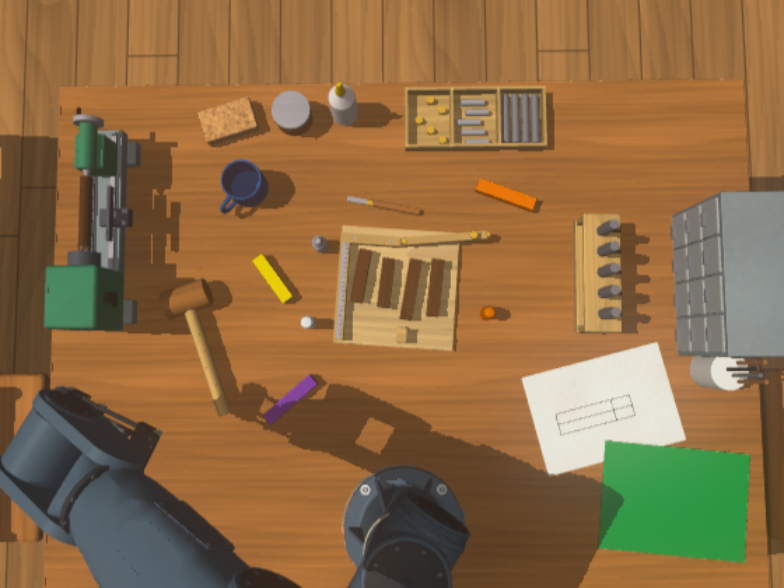

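```bash
cat > b.py <<'E'
from h import *
import sys
# ortho height map from the top view, 0.5mm/pixel -> x 0.30..0.75, y -0.2..0.22
p=shot('top'); w=cloud(p); im=p['color'][...,::-1]
h=w[...,2]
def ortho(p,w,f):
    K=np.array(p['intrinsics']); A,t=c2w(p)
    xs=np.arange(.74,.30,-.0008); ys=np.arange(.22,-.22,-.0008)
    X,Y=np.meshgrid(xs,ys,indexing='ij'); P=np.stack([X,Y,np.full_like(X,.038)],-1)
    c=(P-t)@A; u=c[...,0]/c[...,2]*K[0,0]+K[0,2]; v=c[...,1]/c[...,2]*K[1,1]+K[1,2]
    o=cv2.remap(p['color'][...,::-1],u.astype('f4'),v.astype('f4'),1)
    for g in np.arange(.35,.74,.05): cv2.putText(o,'%.2f'%g,(0,int((.74-g)/.0008)),0,.35,(0,0,255)); o[int((.74-g)/.0008),::8]=(0,0,255)
    for g in np.arange(-.2,.21,.05): cv2.putText(o,'%.2f'%g,(int((.22-g)/.0008),545),0,.35,(0,0,255)); o[::8,int((.22-g)/.0008)]=(0,0,255)
    cv2.imwrite('pics/'+f,o)
if __name__=='__main__':
    ortho(p,w,'ortho0.png')
    m=lambda q:cv2.minAreaRect((w[q][:,:2]*1000).astype('f4'))
    for d in silhouettes('blank1',p)[:9]:
        q=d['pixels']&np.isfinite(h); print('sil',round(d['conf'],2),m(q),'h',np.median(h[q]).round(4),im[q].mean(0).round())
    for k in ['board','gate']:
        d=silhouettes(k,p)
        if d: q=d[0]['pixels']&np.isfinite(h); print(k,m(q),np.median(h[q]))
E
python3 b.py
```

```text
sil 0.92 ((524.7243041992188, 85.73798370361328), (26.360389709472656, 115.98875427246094), 79.52600860595703) h 0.038 [ 44.  74. 110.]
sil 0.86 ((267.0689697265625, 232.8408203125), (24.65143585205078, 125.00289916992188), 40.818389892578125) h 0.026 [130.  62. 116.]
sil 0.84 ((697.3836669921875, -222.45806884765625), (127.39237976074219, 34.07157897949219), 69.92781829833984) h 0.0255 [ 11. 109. 212.]
sil 0.83 ((495.37799072265625, -70.44664001464844), (27.8433837890625, 118.77815246582031), 83.28841400146484) h 0.0381 [ 43.  73. 109.]
sil 0.75 ((508.2137756347656, 34.19639587402344), (32.2445182800293, 104.86690521240234), 79.57443237304688) h 0.0376 [ 48.  79. 112.]
sil 0.57 ((519.8030395507812, 272.9306945800781), (113.9637222290039, 26.742816925048828), 35.84254455566406) h 0.0257 [ 11. 188. 216.]
board ((496.9246826171875, -20.949264526367188), (313.1142883300781, 250.24896240234375), 85.863525390625) 0.013260834746127381
gate ((522.9727783203125, 86.05931091308594), (26.33169937133789, 112.42681884765625), 79.49308013916016) 0.03803087589366305
```

View pics/ortho0.png

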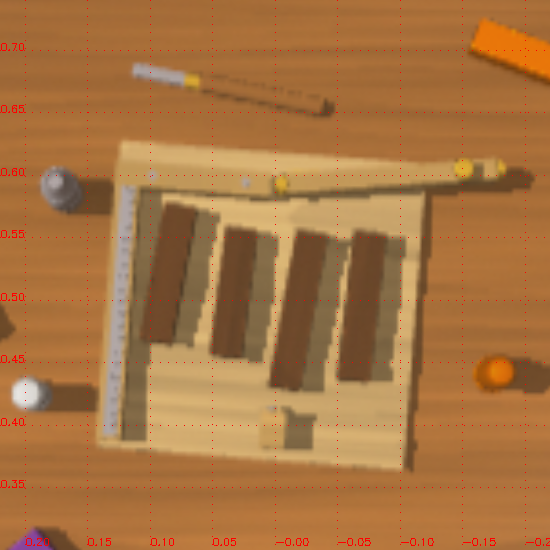

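The top view shows the board yawed about -0.07 rad. The fence is on the left (+y), the stop is at the top and the gate is open to -y. Four dark blanks lie roughly parallel at ortho columns 165, 233, 298 and 360. Next I'll fit the board pose and the blanks from depth.

```bash
cat > fit.py <<'E'
from h import *
from scipy.optimize import minimize
def model(b):
    x,y=b[:,0]*1e3,b[:,1]*1e3; z=np.zeros(len(b))
    I=lambda a,c,d,e:(x>a)&(x<c)&(y>d)&(y<e)
    z[I(-145,105,-125,125)]=12; z[I(-140,85,105,125)]=36; z[I(65,85,0,105)]=36; z[I(-136,-106,-26,-6)]=46
    return z
def tob(q,w): c,s=np.cos(q[2]),np.sin(q[2]); return (w-np.array(q[:2]))@np.array([[c,-s],[s,c]])
def toW(q,b): c,s=np.cos(q[2]),np.sin(q[2]); return np.asarray(b)@np.array([[c,s],[-s,c]])+np.array(q[:2])
def fit(w,q0):
    P=w.reshape(-1,3); P=P[np.isfinite(P[:,2])]; b=tob(q0,P[:,:2])
    k=(b[:,0]>-.17)&(b[:,0]<.125)&(b[:,1]>-.145)&(b[:,1]<.145)
    k&=~((b[:,0]>-.1)&(b[:,0]<.055)&(b[:,1]>-.11)&(b[:,1]<.1))&~((b[:,0]>.05)&(b[:,1]<.004))
    P=P[k]; f=lambda q:np.minimum(abs(model(tob([q[0]/100,q[1]/100,q[2]/10],P[:,:2]))/1e3-P[:,2]),.012).mean()*1e3
    r=minimize(f,[q0[0]*100,q0[1]*100,q0[2]*10],method='Nelder-Mead',options=dict(initial_simplex=np.array([q0[0]*100,q0[1]*100,q0[2]*10])+np.array([[0,0,0],[.6,0,0],[0,.6,0],[0,0,.3]])))
    print('cost',r.fun); return np.array([r.x[0]/100,r.x[1]/100,r.x[2]/10])
def blanks(w,q):
    b=tob(q,w[...,:2].reshape(-1,2)).reshape(w.shape[:2]+(2,)); h=w[...,2]
    m=(h>.032)&(h<.042)&(b[...,0]>-.12)&(b[...,0]<.06)&(b[...,1]>-.12)&(b[...,1]<.103)
    n,l=cv2.connectedComponents(m.astype('u1'),connectivity=4)
    for i in range(1,n):
        c=b[l==i]
        if len(c)<60: continue
        e,V=np.linalg.eigh(np.cov(c.T)); d=V[:,1]*np.sign(V[0,1]); u=c@d; v=c@np.array([-d[1],d[0]])
        print('blank n',len(c),'centre',(c.mean(0)*1e3).round(1),'ang',np.arctan2(d[1],d[0]).round(3),'LxW',((u.max()-u.min())*1e3).round(1),((v.max()-v.min())*1e3).round(1),'x',(c[:,0].min()*1e3).round(1),(c[:,0].max()*1e3).round(1),'y',(c[:,1].min()*1e3).round(1),(c[:,1].max()*1e3).round(1),'h',np.median(h[l==i]).round(4))
if __name__=='__main__':
    for n in ['top','side']:
        p=shot(n); w=cloud(p); q=fit(w,[.5186,.0083,-.0726]); print(n,q.round(4))
        if n=='top': np.save('q.npy',q)
        blanks(w,q)
        t=tob(q,w[...,:2].reshape(-1,2)).reshape(w.shape[:2]+(2,)); hh=w[...,2]
        k=(hh>.050)&(hh<.065)&(abs(t[...,0]-.08)<.05)&(t[...,1]>-.18)&(t[...,1]<-.1)
        print('knob',t[k].mean(0) if k.any() else None, 'cap',[t[(hh>.05)&(hh<.07)&(abs(t[...,0]+.07)<.05)&(t[...,1]<-.14)&(t[...,1]>-.22)].mean(0)])
E
python3 fit.py
```

```text
cost 2.6003985697886494
top [ 0.5191  0.0091 -0.0734]
blank n 306 centre [-4.1 77.4] ang -0.087 LxW 111.7 27.9 x -57.7 54.1 y 59.6 94.7 h 0.0376
blank n 285 centre [-12.6  23.5] ang -0.058 LxW 103.5 26.0 x -65.4 38.1 y 8.8 38.6 h 0.0379
blank n 341 centre [-25.6 -29. ] ang -0.11 LxW 127.4 26.2 x -88.1 40.0 y -46.4 -11.5 h 0.038
blank n 335 centre [-17.1 -80. ] ang -0.037 LxW 119.8 26.1 x -76.7 43.3 y -95.3 -65.8 h 0.0379
knob [ 0.09352527 -0.14593411] cap [array([-0.06182064, -0.19145735])]
cost 4.168923781502422
side [ 0.5192  0.0094 -0.0732]
blank n 263 centre [-17.2 -77.5] ang -0.036 LxW 118.9 33.8 x -76.3 42.2 y -97.6 -61.4 h 0.038
blank n 297 centre [-23.4 -26.8] ang -0.087 LxW 127.7 36.3 x -88.1 39.7 y -51.2 -5.9 h 0.038
blank n 267 centre [-13.9  26.4] ang -0.044 LxW 104.1 34.5 x -65.0 38.9 y 7.0 43.9 h 0.0378
blank n 306 centre [-2.6 79.7] ang -0.1 LxW 112.7 33.2 x -58.2 54.6 y 59.9 99.8 h 0.0379
knob [ 0.09443286 -0.14622217] cap [array([-0.06181447, -0.18904531])]
```

Both views agree on the board pose, (0.519, 0.009), -0.073 rad, and on the blanks: heights of 38 mm and lengths of about 112, 104, 128 and 120 mm. I'll move to the -y side and use the half-open fingers as a two-point rake.

>>> move_arm:
  plan:
    - [130,-300,0,0,0,-0.6,115]
    - [130,-300,0,0,0,-0.6,115]
    - [130,-300,0,0,0,-0.6,115]
    - [130,-300,0,0,0,-0.6,115]
    - [130,-300,0,0,0,-0.6,115]
    - [130,-300,0,0,0,-0.6,115]
    - [130,-300,0,0,0,-0.6,115]
    - [130,-300,0,0,0,-0.6,115]
  newtons: 20

```text
t: 2.47
tool_pos: [0.3721, 0.1918, 0.2189]
tool_rot: [0.0, 0.967, 0.255, 0.0]
wrist_force: [1.2, 1.1, 0.8]
opening: 0.554
```

>>> move_arm:
  plan:
    - [129,-298,-80,0,0,-0.589,115]
    - [129,-298,-80,0,0,-0.589,115]
    - [129,-298,-80,0,0,-0.589,115]
    - [129,-298,-80,0,0,-0.589,115]
    - [129,-298,-80,0,0,-0.589,115]
    - [129,-298,-80,0,0,-0.589,115]
    - [129,-298,-80,0,0,-0.589,115]
    - [129,-298,-80,0,0,-0.589,115]

```text
t: 3.13
tool_pos: [0.5006, -0.1052, 0.1385]
tool_rot: [0.0, 0.999, -0.037, 0.0]
wrist_force: [1.3, 0.5, 0.7]
opening: 0.552
```

```bash
cat > st.py <<'E'
from h import *; from fit import tob
s=arm.get_state(); q=np.load('q.npy'); a=R.from_quat(np.roll(s['tool_rot'],-1)).as_matrix()
print('t',round(s['t'],2),'tcp',np.round(s['tool_pos'],4),'board',(tob(q,np.array(s['tool_pos'])[None,:2])*1e3).round(1),'jaw yaw rel',(np.arctan2(a[1,0],a[0,0])-q[2]).round(3),'F',np.round(s['wrist_force'],1),'open',round(s['opening'],3))
E
python3 st.py
python3 - <<'E'
from h import *
p=shot('wrist'); save(p,'wr1.png')
E
```

```text
t 3.13 tcp [ 0.5006 -0.1052  0.1385] board [[ -10.1 -115.3]] jaw yaw rel -0.0 F [1.3 0.5 0.7] open 0.552
```

View pics/wr1.png

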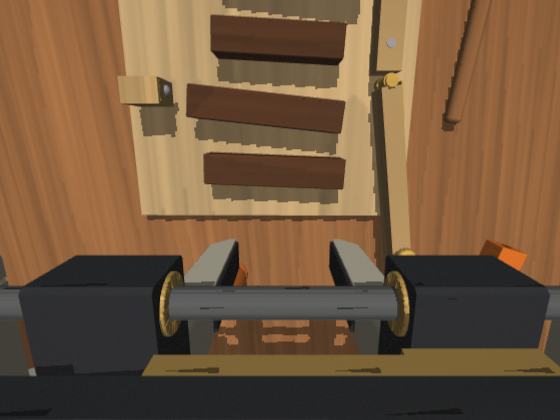

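The wrist view shows the fingers (about px 210–380, 250) just short of the nearest blank (205–345, 170), with the post at (145, 90) and the gate at right. I'll descend beside blank 4, then push along board +y.

>>> move_arm:
  plan:
    - [0,0,-40,0,0,0,115]
    - [0,0,-80,0,0,0,115]
    - [0,0,-105,0,0,0,115]
    - [0,0,-118,0,0,0,115]
    - [0,0,-118,0,0,0,115]

```text
t: 3.6
tool_pos: [0.4985, -0.1025, 0.0182]
tool_rot: [-0.001, 0.999, -0.037, -0.002]
wrist_force: [-0.5, -0.2, -0.6]
opening: 0.551
```

```bash
python3 st.py
```

```text
t 3.6 tcp [ 0.4985 -0.1025  0.0182] board [[ -12.4 -112.8]] jaw yaw rel 0.0 F [-0.5 -0.2 -0.6] open 0.551
```

>>> move_arm:
  plan:
    - [0.5,7,0,0,0,0,115]
    - [1,14,0,0,0,0,115]
    - [1.5,21,0,0,0,0,115]
    - [2,28,0,0,0,0,115]
    - [2.6,35,0,0,0,0,115]
    - [3.1,42,0,0,0,0,115]
    - [3.6,49,0,0,0,0,115]
    - [4,55,0,0,0,0,115]

```text
t: 4.27
tool_pos: [0.5043, -0.0472, 0.0211]
tool_rot: [0.0, 0.999, -0.036, 0.0]
wrist_force: [-0.8, -1.1, 2.6]
opening: 0.549
```

>>> move_arm:
  plan:
    - [0.4,6,0,0,0,0,115]
    - [0.9,12,0,0,0,0,115]
    - [1.3,18,0,0,0,0,115]
    - [1.8,24,0,0,0,0,115]
    - [2.2,30,0,0,0,0,115]
    - [2.4,33,0,0,0,0,115]
    - [2.6,36,0,0,0,0,115]
    - [2.6,36,0,0,0,0,115]

```text
t: 4.93
tool_pos: [0.5067, -0.0114, 0.0208]
tool_rot: [-0.0, 0.999, -0.036, -0.0]
wrist_force: [-0.7, 0.2, -0.6]
opening: 0.548
```

```bash
python3 st.py
python3 - <<'E'
from fit import *
q=np.load('q.npy')
for n in ['top','side']: p=shot(n); save(p,'m1%s.png'%n,(140,300,200,400),3.5); blanks(cloud(p),q)
E
```

```text
t 4.93 tcp [ 0.5067 -0.0114  0.0208] board [[-10.9 -21.4]] jaw yaw rel 0.001 F [-0.7  0.2 -0.6] open 0.548
blank n 369 centre [-3.8 77.6] ang -0.026 LxW 117.8 34.0 x -65.5 53.1 y 59.6 94.9 h 0.0377
blank n 1055 centre [-15.4  44.4] ang 0.558 LxW 162.4 141.4 x -89.2 52.7 y -17.8 99.9 h 0.0381
```

View pics/m1side.png

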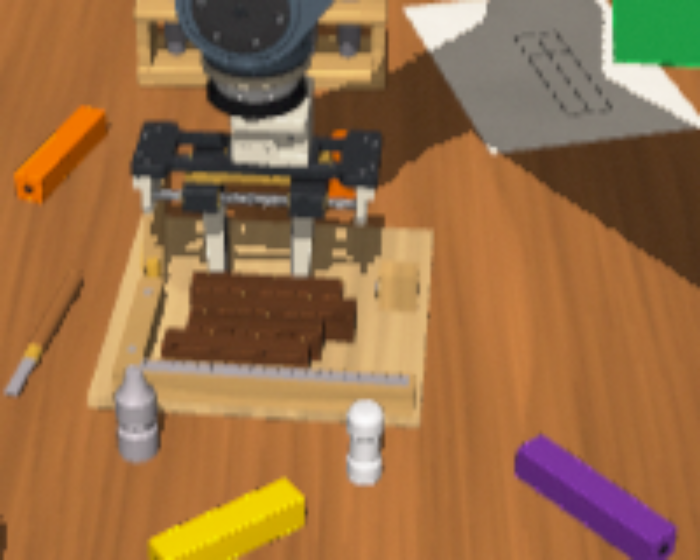

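The row is together, with three blanks packed and the first a few mm off the fence (rule along px 150–410, 370). I'll push the last few mm slowly.

>>> move_arm:
  plan:
    - [0.2,3,0,0,0,0,115]
    - [0.4,6,0,0,0,0,115]
    - [0.6,8,0,0,0,0,115]
    - [0.7,10,0,0,0,0,115]
    - [0.8,11,0,0,0,0,115]
    - [0.8,11.5,0,0,0,0,115]

```text
t: 5.53
tool_pos: [0.5075, -0.0003, 0.0209]
tool_rot: [0.0, 0.999, -0.036, -0.0]
wrist_force: [-1.3, -0.6, -0.9]
opening: 0.55
```

>>> move_arm:
  plan:
    - [0,0.5,0,0,0,0,115]
    - [0,1,0,0,0,0,115]
    - [0,1,0,0,0,0,115]

```text
t: 5.78
tool_pos: [0.5076, 0.0006, 0.0209]
tool_rot: [-0.0, 0.999, -0.037, 0.0]
wrist_force: [0.5, 0.2, 1.0]
opening: 0.547
```

```bash
python3 st.py
```

```text
t 5.78 tcp [0.5076 0.0006 0.0209] board [[-10.9  -9.4]] jaw yaw rel 0.0 F [0.5 0.2 1. ] open 0.547
```

>>> move_arm:
  plan:
    - [0,0.7,0,0,0,0,115]
    - [0.1,1.4,0,0,0,0,115]
    - [0.1,1.4,0,0,0,0,115]

```text
t: 6.03
tool_pos: [0.5075, 0.0014, 0.0209]
tool_rot: [0.0, 0.999, -0.036, -0.0]
wrist_force: [-1.9, -7.3, 1.5]
opening: 0.548
```

>>> move_arm:
  plan:
    - [0,0.5,0,0,0,0,115]
    - [0,1,0,0,0,0,115]
    - [0,1,0,0,0,0,115]

```text
t: 6.28
tool_pos: [0.5074, 0.0015, 0.021]
tool_rot: [0.001, 0.999, -0.037, -0.0]
wrist_force: [-2.2, -16.4, 1.6]
opening: 0.549
```

```bash
python3 st.py;python3 - <<'E'
from fit import *
q=np.load('q.npy')
p=shot('top'); w=cloud(p); blanks(w,q); save(p,'m2top.png',(150,270,230,350),5)
E
```

```text
t 6.28 tcp [0.5074 0.0015 0.021 ] board [[-11.1  -8.5]] jaw yaw rel 0.0 F [ -2.2 -16.4   1.6] open 0.549
blank n 291 centre [-2.5 90.2] ang 0.0 LxW 111.5 26.7 x -58.6 52.9 y 76.2 102.9 h 0.0379
```

View pics/m2top.png

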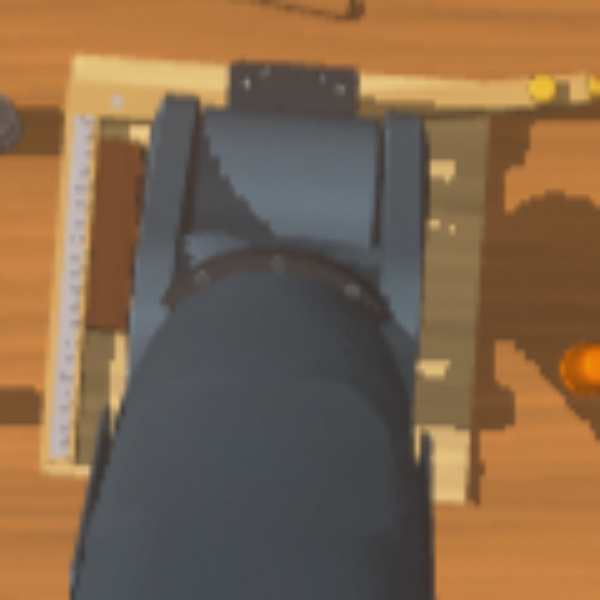

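The row is tight on the fence: 16 N, about 9 N/mm, with blank 1 square at y≈90. Next come the endways pushes with closed fingers, starting from blank 4.

>>> move_arm:
  plan:
    - [-1,-14,0,0,0,0,115]
    - [-1,-14,35,0,0,0,115]
    - [-1,-14,55,0,0,0,200]
    - [-36,0,55,0,0,0,255]
    - [-72,14,55,0,0,0,255]
    - [-107,28,55,0,0,0,255]
    - [-107,28,40,0,0,0,255]
    - [-107,28,15,0,0,0,255]

```text
t: 7.0
tool_pos: [0.4008, 0.0316, 0.0374]
tool_rot: [-0.0, 0.999, -0.036, 0.002]
wrist_force: [1.3, -0.3, -0.8]
opening: 0.168
```

>>> move_arm:
  plan:
    - [0,0,-15,0,0,0,255]
    - [0,0,-15,0,0,0,255]
    - [0,0,-15,0,0,0,255]

```text
t: 7.25
tool_pos: [0.4004, 0.031, 0.0208]
tool_rot: [-0.0, 0.999, -0.037, -0.001]
wrist_force: [-0.8, 0.0, 0.6]
opening: 0.007
```

```bash
python3 st.py;python3 - <<'E'
from fit import *
q=np.load('q.npy')
for n in ['side','wrist']: p=shot(n); w=cloud(p); save(p,'m3%s.png'%n); blanks(w,q)
b=tob(q,w[...,:2].reshape(-1,2)).reshape(420,560,2); 
for y in [13,40,66,91]:
    k=(abs(w[...,2]-.038)<.003)&(abs(b[...,1]*1e3-y)<7)&(b[...,0]>-.1)&(b[...,0]<.06); print(y,b[k][:,0].min().round(4),b[k][:,0].max().round(4))
E
```

```text
t 7.25 tcp [0.4004 0.031  0.0208] board [[-120.    13.1]] jaw yaw rel 0.0 F [-0.8  0.   0.6] open 0.007
blank n 977 centre [-17.2  52.6] ang 0.335 LxW 155.1 124.6 x -89.9 52.3 y -1.7 102.9 h 0.0382
blank n 36429 centre [-30.   53.8] ang -1.075 LxW 128.4 118.9 x -91.3 25.2 y 2.3 103.0 h 0.0385
blank n 219 centre [-112.5   22.5] ang 0.072 LxW 15.7 2.3 x -119.9 -104.2 y 21.0 23.4 h 0.0372
13 -0.0788 0.0246
40 -0.0913 0.0187
66 -0.0676 0.0127
91 -0.0612 0.0079
```

View pics/m3wrist.png

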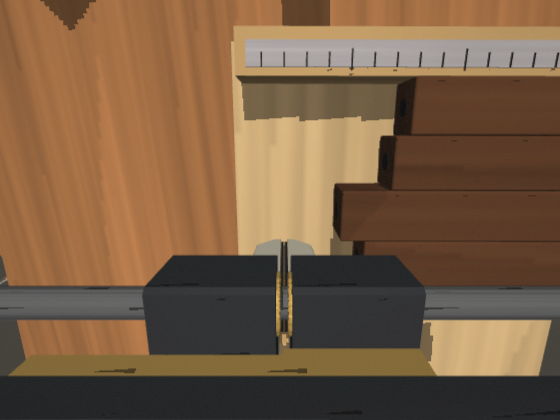

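The wrist view shows the near ends stepped (px 335–410) and the closed fingers clear of them in line with blank 4. I'll push blank 4 along board +x.

>>> move_arm:
  plan:
    - [8,-0.6,0,0,0,0,255]
    - [16,-1.2,0,0,0,0,255]
    - [23,-1.7,0,0,0,0,255]
    - [29,-2.1,0,0,0,0,255]
    - [34,-2.5,0,0,0,0,255]
    - [39,-2.9,0,0,0,0,255]
    - [43,-3.2,0,0,0,0,255]
    - [45,-3.3,0,0,0,0,255]

```text
t: 8.02
tool_pos: [0.4462, 0.0276, 0.0208]
tool_rot: [-0.0, 0.999, -0.037, 0.0]
wrist_force: [-1.9, 0.7, 2.0]
opening: 0.005
```

>>> move_arm:
  plan:
    - [1,-0.1,0,0,0,0,255]
    - [1.5,-0.1,0,0,0,0,255]
    - [1.5,-0.1,0,0,0,0,255]

```text
t: 8.27
tool_pos: [0.447, 0.0276, 0.0209]
tool_rot: [0.0, 0.999, -0.037, -0.0]
wrist_force: [-0.9, -0.5, -1.1]
opening: 0.005
```

>>> move_arm:
  plan:
    - [0.7,-0.1,0,0,0,0,255]
    - [1.4,-0.1,0,0,0,0,255]
    - [1.4,-0.1,0,0,0,0,255]

```text
t: 8.52
tool_pos: [0.4484, 0.0275, 0.0209]
tool_rot: [-0.0, 0.999, -0.036, -0.0]
wrist_force: [-0.2, -0.8, 0.4]
opening: 0.002
```

>>> move_arm:
  plan:
    - [0.7,-0.1,0,0,0,0,255]
    - [1.4,-0.1,0,0,0,0,255]
    - [1.4,-0.1,0,0,0,0,255]

```text
t: 8.77
tool_pos: [0.4485, 0.0275, 0.0207]
tool_rot: [-0.0, 0.999, -0.036, -0.002]
wrist_force: [-7.7, 0.8, 6.8]
opening: 0.007
```

>>> move_arm:
  plan:
    - [0.7,-0.1,0,0,0,0,255]
    - [1.4,-0.1,0,0,0,0,255]
    - [1.4,-0.1,0,0,0,0,255]

```text
t: 9.02
tool_pos: [0.4485, 0.0275, 0.0206]
tool_rot: [-0.0, 0.999, -0.036, -0.003]
wrist_force: [-13.9, 1.5, 11.8]
opening: 0.003
```

```bash
python3 st.py;python3 - <<'E'
from fit import *
q=np.load('q.npy')
p=shot('side'); w=cloud(p); b=tob(q,w[...,:2].reshape(-1,2)).reshape(420,560,2)
for y in [13,40,66,91]:
    k=(abs(w[...,2]-.038)<.003)&(abs(b[...,1]*1e3-y)<7)&(b[...,0]>-.1)&(b[...,0]<.064); print(y,b[k][:,0].min().round(4),b[k][:,0].max().round(4))
E
```

```text
t 9.02 tcp [0.4485 0.0275 0.0206] board [[-71.7  13.2]] jaw yaw rel 0.001 F [-13.9   1.5  11.8] open 0.003
13 -0.085 0.063
40 -0.0877 0.0387
66 -0.0657 0.0376
91 -0.059 0.0522
```

Blank 4 is home: the tool stalled at 14 N and the far end is at x=63. Next is blank 3.

>>> move_arm:
  plan:
    - [-25,1.8,0,0,0,0,255]
    - [-49,3.6,0,0,0,0,255]
    - [-47,30.5,0,0,0,0,255]
    - [-47,30.5,0,0,0,0,255]
    - [-38,29.9,0,0,0,0,255]
    - [-30,29.3,0,0,0,0,255]
    - [-23,28.8,0,0,0,0,255]
    - [-17,28.3,0,0,0,0,255]

```text
t: 9.73
tool_pos: [0.4358, 0.055, 0.0209]
tool_rot: [-0.0, 0.999, -0.037, 0.0]
wrist_force: [-1.1, 1.2, 1.0]
opening: 0.001
```

>>> move_arm:
  plan:
    - [2,-0.1,0,0,0,0,255]
    - [4,-0.3,0,0,0,0,255]
    - [5,-0.4,0,0,0,0,255]
    - [5,-0.4,0,0,0,0,255]

```text
t: 10.07
tool_pos: [0.4394, 0.055, 0.0208]
tool_rot: [-0.0, 0.999, -0.037, 0.0]
wrist_force: [0.2, 0.3, 1.1]
opening: 0.005
```

>>> move_arm:
  plan:
    - [0.7,-0.1,0,0,0,0,255]
    - [1.4,-0.1,0,0,0,0,255]
    - [1.4,-0.1,0,0,0,0,255]

```text
t: 10.32
tool_pos: [0.4408, 0.0551, 0.0209]
tool_rot: [-0.0, 0.999, -0.036, 0.0]
wrist_force: [-0.2, -0.3, 1.1]
opening: 0.006
```

```bash
python3 st.py
```

```text
t 10.32 tcp [0.4408 0.0551 0.0209] board [[-81.4  40.1]] jaw yaw rel 0.0 F [-0.2 -0.3  1.1] open 0.006
```

>>> move_arm:
  plan:
    - [0.7,-0.1,0,0,0,0,255]
    - [1.4,-0.1,0,0,0,0,255]
    - [1.4,-0.1,0,0,0,0,255]

```text
t: 10.57
tool_pos: [0.4423, 0.055, 0.0209]
tool_rot: [-0.0, 0.999, -0.036, 0.0]
wrist_force: [-1.1, -0.2, -1.2]
opening: 0.005
```

>>> move_arm:
  plan:
    - [0.7,-0.1,0,0,0,0,255]
    - [1.4,-0.1,0,0,0,0,255]
    - [1.4,-0.1,0,0,0,0,255]

```text
t: 10.82
tool_pos: [0.4425, 0.0549, 0.0208]
tool_rot: [0.0, 0.999, -0.036, -0.001]
wrist_force: [-5.8, 0.7, 5.0]
opening: 0.006
```

>>> move_arm:
  plan:
    - [0.5,0,0,0,0,0,255]
    - [1,-0.1,0,0,0,0,255]
    - [1,-0.1,0,0,0,0,255]

```text
t: 11.07
tool_pos: [0.4426, 0.0549, 0.0207]
tool_rot: [0.0, 0.999, -0.036, -0.002]
wrist_force: [-10.1, 0.9, 10.4]
opening: 0.0
```

>>> move_arm:
  plan:
    - [-20,1.5,0,0,0,0,255]
    - [-18,27.4,0,0,0,0,255]
    - [-18,27.4,0,0,0,0,255]
    - [-8,26.6,0,0,0,0,255]
    - [0,26.1,0,0,0,0,255]
    - [7,25.5,0,0,0,0,255]
    - [13,25.1,0,0,0,0,255]
    - [17,24.8,0,0,0,0,255]

```text
t: 11.73
tool_pos: [0.4627, 0.0791, 0.0209]
tool_rot: [-0.0, 0.999, -0.037, 0.0]
wrist_force: [-0.3, 0.3, 0.1]
opening: 0.007
```

```bash
python3 st.py
```

```text
t 11.73 tcp [0.4627 0.0791 0.0209] board [[-61.4  65.6]] jaw yaw rel -0.0 F [-0.3  0.3  0.1] open 0.007
```

>>> move_arm:
  plan:
    - [1,-0.1,0,0,0,0,255]
    - [2,-0.1,0,0,0,0,255]
    - [3,-0.2,0,0,0,0,255]
    - [3,-0.2,0,0,0,0,255]

```text
t: 12.07
tool_pos: [0.4645, 0.0793, 0.0209]
tool_rot: [0.0, 0.999, -0.036, -0.0]
wrist_force: [-0.6, 0.3, -0.7]
opening: 0.003
```

>>> move_arm:
  plan:
    - [0.7,-0.1,0,0,0,0,255]
    - [1.4,-0.1,0,0,0,0,255]
    - [1.4,-0.1,0,0,0,0,255]

```text
t: 12.32
tool_pos: [0.466, 0.0793, 0.0209]
tool_rot: [-0.0, 0.999, -0.036, 0.0]
wrist_force: [0.0, 0.0, -0.2]
opening: 0.006
```

>>> move_arm:
  plan:
    - [0.7,-0.1,0,0,0,0,255]
    - [1.4,-0.1,0,0,0,0,255]
    - [1.4,-0.1,0,0,0,0,255]

```text
t: 12.57
tool_pos: [0.4675, 0.0792, 0.0209]
tool_rot: [-0.0, 0.999, -0.036, 0.0]
wrist_force: [-0.1, 0.9, 0.6]
opening: 0.005
```

>>> move_arm:
  plan:
    - [0.7,-0.1,0,0,0,0,255]
    - [1.4,-0.1,0,0,0,0,255]
    - [1.4,-0.1,0,0,0,0,255]

```text
t: 12.82
tool_pos: [0.4684, 0.0791, 0.0208]
tool_rot: [0.0, 0.999, -0.037, -0.0]
wrist_force: [-3.2, -0.1, 2.0]
opening: 0.007
```

>>> move_arm:
  plan:
    - [0.7,-0.1,0,0,0,0,255]
    - [1.4,-0.1,0,0,0,0,255]
    - [1.4,-0.1,0,0,0,0,255]

```text
t: 13.07
tool_pos: [0.4685, 0.079, 0.0207]
tool_rot: [0.0, 0.999, -0.036, -0.002]
wrist_force: [-9.9, 1.1, 9.1]
opening: 0.007
```

```bash
python3 st.py
```

```text
t 13.07 tcp [0.4685 0.079  0.0207] board [[-55.6  66. ]] jaw yaw rel 0.0 F [-9.9  1.1  9.1] open 0.007
```

>>> move_arm:
  plan:
    - [-18,1.3,0,0,0,0,255]
    - [-36,2.6,0,0,0,0,255]
    - [-34,28,0,0,0,0,255]
    - [-34,28,0,0,0,0,255]
    - [-26,27.5,0,0,0,0,255]
    - [-20,27,0,0,0,0,255]
    - [-16,26.7,0,0,0,0,255]
    - [-13,26.5,0,0,0,0,255]

```text
t: 13.73
tool_pos: [0.458, 0.1049, 0.0209]
tool_rot: [-0.0, 0.999, -0.037, 0.0]
wrist_force: [-1.5, -0.5, 0.5]
opening: 0.002
```

>>> move_arm:
  plan:
    - [1,-0.1,0,0,0,0,255]
    - [2,-0.1,0,0,0,0,255]
    - [2.5,-0.2,0,0,0,0,255]
    - [2.5,-0.2,0,0,0,0,255]

```text
t: 14.07
tool_pos: [0.4597, 0.1052, 0.0209]
tool_rot: [0.0, 0.999, -0.037, 0.0]
wrist_force: [0.1, -0.8, -1.2]
opening: 0.006
```

>>> move_arm:
  plan:
    - [0.7,-0.1,0,0,0,0,255]
    - [1.4,-0.1,0,0,0,0,255]
    - [1.4,-0.1,0,0,0,0,255]

```text
t: 14.32
tool_pos: [0.4612, 0.1052, 0.0209]
tool_rot: [-0.0, 0.999, -0.036, 0.0]
wrist_force: [-0.5, -0.3, -0.8]
opening: 0.004
```

```bash
python3 st.py
```

```text
t 14.32 tcp [0.4612 0.1052 0.0209] board [[-64.8  91.6]] jaw yaw rel 0.0 F [-0.5 -0.3 -0.8] open 0.004
```

>>> move_arm:
  plan:
    - [0.7,-0.1,0,0,0,0,255]
    - [1.4,-0.1,0,0,0,0,255]
    - [1.4,-0.1,0,0,0,0,255]

```text
t: 14.57
tool_pos: [0.4623, 0.1051, 0.0209]
tool_rot: [0.0, 0.999, -0.036, -0.0]
wrist_force: [-1.2, 0.2, 0.2]
opening: 0.006
```

>>> move_arm:
  plan:
    - [0.7,-0.1,0,0,0,0,255]
    - [1.4,-0.1,0,0,0,0,255]
    - [1.4,-0.1,0,0,0,0,255]

```text
t: 14.82
tool_pos: [0.4624, 0.105, 0.0208]
tool_rot: [0.0, 0.999, -0.036, -0.002]
wrist_force: [-8.8, 1.7, 6.8]
opening: 0.006
```

All four stalled at the stop. I'll retract, check, and set up for a second squeeze toward the fence.

>>> move_arm:
  plan:
    - [-28,2,0,0,0,0,255]
    - [-28,2,35,0,0,0,255]
    - [-28,2,65,0,0,0,115]
    - [-10,-30,65,0,0,0,115]
    - [8,-60,65,0,0,0,115]
    - [26,-91,65,0,0,0,115]
    - [43,-121,65,0,0,0,115]
    - [43,-121,65,0,0,0,115]

```text
t: 15.48
tool_pos: [0.51, -0.0202, 0.0864]
tool_rot: [0.0, 0.999, -0.038, 0.002]
wrist_force: [-0.7, 0.3, 0.0]
opening: 0.389
```

```bash
python3 st.py
cat > chk.py <<'E'
from fit import *
q=np.load('q.npy')
for n in ['side','top']:
    p=shot(n); save(p,'chk%s.png'%n,(140,300,200,400),3.5); w=cloud(p); b=tob(q,w[...,:2].reshape(-1,2)).reshape(420,560,2)
    for y in [13,40,66,91]:
        k=(abs(w[...,2]-.038)<.003)&(abs(b[...,1]*1e3-y)<7)&(b[...,0]>-.1)&(b[...,0]<.07)
        if k.any(): print(n,y,b[k][:,0].min().round(4),b[k][:,0].max().round(4))
    for x in [-30,-10,10,40]:
        k=(abs(w[...,2]-.038)<.002)&(abs(b[...,0]*1e3-x)<5)&(b[...,1]>-.02)&(b[...,1]<.12)
        if k.any(): print(n,'y edge at x',x,b[k][:,1].min().round(4))
E
python3 chk.py
```

```text
t 15.48 tcp [ 0.51   -0.0202  0.0864] board [[ -6.9 -30. ]] jaw yaw rel -0.003 F [-0.7  0.3  0. ] open 0.389
side 13 -0.0552 0.0688
side 40 -0.0634 0.0693
side 66 -0.0389 0.0698
side 91 -0.0463 0.0691
side y edge at x -30 0.0019
side y edge at x -10 -0.0023
side y edge at x 10 0.0014
side y edge at x 40 -0.0005
top 66 -0.0391 0.0698
top 91 -0.0467 0.0684
top y edge at x -30 0.0609
top y edge at x -10 0.0563
top y edge at x 10 0.0636
top y edge at x 40 0.0571
```

View pics/chkside.png

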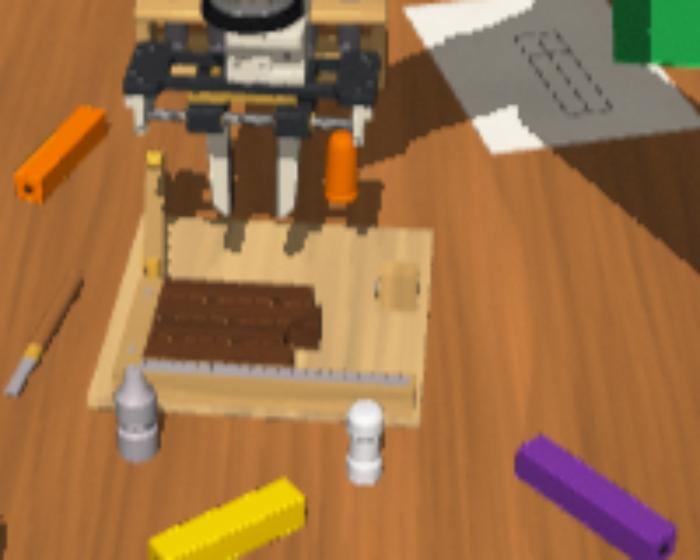

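The side view shows the row home at the stop and on the fence. I'll do a light confirming squeeze.

>>> move_arm:
  plan:
    - [0,0,-30,0,0,0,115]
    - [0,0,-55,0,0,0,115]
    - [0,0,-65,0,0,0,115]
    - [0.4,5,-65,0,0,0,115]
    - [0.8,10,-65,0,0,0,115]
    - [1,13,-65,0,0,0,115]
    - [1.1,15,-65,0,0,0,115]
    - [1.1,15,-65,0,0,0,115]

```text
t: 16.25
tool_pos: [0.5085, -0.0004, 0.0219]
tool_rot: [0.0, 0.999, -0.036, 0.001]
wrist_force: [0.7, -0.3, -0.4]
opening: 0.551
```

```bash
python3 st.py
```

```text
t 16.25 tcp [ 5.085e-01 -4.000e-04  2.190e-02] board [[ -9.8 -10.3]] jaw yaw rel 0.001 F [ 0.7 -0.3 -0.4] open 0.551
```

>>> move_arm:
  plan:
    - [0,0.8,0,0,0,0,115]
    - [0.1,1.6,0,0,0,0,115]
    - [0.1,2,0,0,0,0,115]
    - [0.1,2,0,0,0,0,115]

```text
t: 16.58
tool_pos: [0.5081, 0.0009, 0.021]
tool_rot: [0.0, 0.999, -0.037, 0.0]
wrist_force: [-0.3, 0.3, -0.2]
opening: 0.551
```

>>> move_arm:
  plan:
    - [0,0.5,0,0,0,0,115]
    - [0.1,1,0,0,0,0,115]
    - [0.1,1,0,0,0,0,115]

```text
t: 16.83
tool_pos: [0.508, 0.0013, 0.021]
tool_rot: [0.0, 0.999, -0.037, -0.0]
wrist_force: [-1.4, -7.2, 3.1]
opening: 0.547
```

The squeeze stalled at the same place, with 7 N. Now the gate: its angle is about 1.71 rad by the knob position. I'll lift, cross over it and come down on its outer side.

>>> move_arm:
  plan:
    - [-1,-14,0,0,0,0,115]
    - [-1,-16,35,0,0,0,115]
    - [-1,-16,65,0,0,0,200]
    - [32,-45,65,0,0,0,255]
    - [65,-74,65,0,0,0,255]
    - [98,-103,65,0,0,0,255]
    - [130,-130,65,0,0,0,255]
    - [130,-130,65,0,0,0,255]

```text
t: 17.5
tool_pos: [0.6417, -0.1321, 0.086]
tool_rot: [0.001, 0.999, -0.038, 0.002]
wrist_force: [1.4, -0.2, -0.7]
opening: 0.171
```

>>> move_arm:
  plan:
    - [0,0,0,0,0,0,255]
    - [0,0,-25,0,0,0,255]
    - [0,0,-50,0,0,0,255]
    - [0,0,-64,0,0,0,255]
    - [0,0,-64,0,0,0,255]

```text
t: 17.92
tool_pos: [0.6355, -0.1267, 0.0188]
tool_rot: [-0.001, 0.999, -0.036, -0.003]
wrist_force: [0.1, 0.0, 0.6]
opening: 0.002
```

```bash
python3 st.py
python3 - <<'E'
from fit import *
q=np.load('q.npy'); T=np.array(arm.get_state()['tool_pos'])[:2]
p=shot('top'); save(p,'g0.png',(140,300,200,400),3.5)
prev=None
for f in list(np.arange(1.7,.15,-.1))+[.12,.08,.04,0,-.02]:
    o=8+17.5*abs(np.sin(f))+9.5*abs(np.cos(f)); b=np.array([75-125*np.cos(f)+o*np.sin(f),-8.5-125*np.sin(f)-o*np.cos(f)])/1e3
    W=toW(q,b); print(round(f,2),'from start',((W-T)*1e3).round(1),'board',(b*1e3).round(0))
E
```

```text
t 17.92 tcp [ 0.6355 -0.1267  0.0188] board [[ 126.1 -126.9]] jaw yaw rel 0.001 F [0.1 0.  0.6] open 0.002
1.7 from start [-8.7 -1.5] board [ 117. -129.]
1.6 from start [-22.   -4.2] board [ 104. -133.]
1.5 from start [-34.4  -5.6] board [  92. -135.]
1.4 from start [-46.4  -6. ] board [  80. -136.]
1.3 from start [-58.6  -5.1] board [  68. -136.]
1.2 from start [-70.9  -3. ] board [  56. -135.]
1.1 from start [-83.1   0.4] board [  43. -133.]
1.0 from start [-95.    5.1] board [  31. -129.]
0.9 from start [-106.6   11.2] board [  19. -124.]
0.8 from start [-117.6   18.5] board [   7. -117.]
0.7 from start [-127.9   27. ] board [  -4. -109.]
0.6 from start [-137.4   36.8] board [ -14. -100.]
0.5 from start [-145.8   47.6] board [-23. -90.]
0.4 from start [-153.1   59.4] board [-31. -79.]
0.3 from start [-159.1   72.1] board [-38. -67.]
0.2 from start [-163.6   85.4] board [-43. -54.]
0.12 from start [-166.2   96.5] board [-47. -43.]
0.08 from start [-167.1  102.1] board [-48. -37.]
0.04 from start [-167.8  107.8] board [-49. -32.]
0 from start [-168.2  113.5] board [-50. -26.]
-0.02 from start [-168.4  115.7] board [-50. -24.]
```

View pics/g0.png

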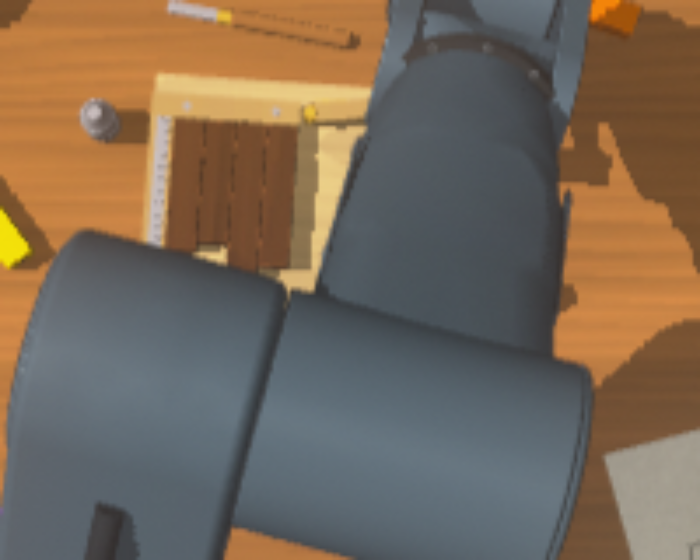

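The row is tight at px 165–300, with the knife and cap untouched. I'll swing the gate along the arc.

>>> move_arm:
  plan:
    - [-9,-2,0,0,0,0,255]
    - [-22,-4,0,0,0,0,255]
    - [-34,-6,0,0,0,0,255]
    - [-46,-6,0,0,0,0,255]
    - [-59,-5,0,0,0,0,255]
    - [-71,-3,0,0,0,0,255]
    - [-83,0,0,0,0,0,255]
    - [-95,5,0,0,0,0,255]

```text
t: 18.63
tool_pos: [0.5434, -0.1231, 0.0237]
tool_rot: [0.0, 0.999, -0.037, 0.001]
wrist_force: [-0.3, -0.2, -0.3]
opening: 0.008
```

```bash
python3 st.py
```

```text
t 18.63 tcp [ 0.5434 -0.1231  0.0237] board [[  33.9 -130.1]] jaw yaw rel 0.0 F [-0.3 -0.2 -0.3] open 0.008
```

>>> move_arm:
  plan:
    - [-12,6,0,0,0,0,255]
    - [-23,13,0,0,0,0,255]
    - [-33,22,0,0,0,0,255]
    - [-42,32,0,0,0,0,255]
    - [-51,42,0,0,0,0,255]
    - [-58,54,0,0,0,0,255]
    - [-64,66,0,0,0,0,255]
    - [-68,76,0,0,0,0,255]

```text
t: 19.3
tool_pos: [0.4749, -0.0459, 0.0226]
tool_rot: [0.0, 0.999, -0.036, 0.0]
wrist_force: [-0.1, -0.4, -0.5]
opening: 0.007
```

```bash
python3 st.py
```

```text
t 19.3 tcp [ 0.4749 -0.0459  0.0226] board [[-40.  -58.1]] jaw yaw rel 0.001 F [-0.1 -0.4 -0.5] open 0.007
```

>>> move_arm:
  plan:
    - [-3,6,0,0,0,0,255]
    - [-6,12,0,0,0,0,255]
    - [-8,17,0,0,0,0,255]
    - [-8,20,0,0,0,0,255]
    - [-8,23,0,0,0,0,255]
    - [-8,25,0,0,0,0,255]
    - [-8,27,0,0,0,0,255]

```text
t: 19.88
tool_pos: [0.4673, -0.0206, 0.0219]
tool_rot: [0.0, 0.999, -0.036, -0.0]
wrist_force: [-1.6, -7.7, 0.6]
opening: 0.003
```

>>> move_arm:
  plan:
    - [0,1,0,0,0,0,255]
    - [0,2,0,0,0,0,255]
    - [0,3,0,0,0,0,255]
    - [0,3,0,0,0,0,255]

```text
t: 20.22
tool_pos: [0.4673, -0.0169, 0.0219]
tool_rot: [-0.0, 0.999, -0.037, 0.0]
wrist_force: [-0.1, -1.2, -0.3]
opening: 0.01
```

```bash
python3 st.py
```

```text
t 20.22 tcp [ 0.4673 -0.0169  0.0219] board [[-49.8 -29.8]] jaw yaw rel 0.0 F [-0.1 -1.2 -0.3] open 0.01
```

>>> move_arm:
  plan:
    - [0,1,0,0,0,0,255]
    - [0.1,2,0,0,0,0,255]
    - [0.2,3,0,0,0,0,255]
    - [0.2,3,0,0,0,0,255]

```text
t: 20.55
tool_pos: [0.4674, -0.0138, 0.0219]
tool_rot: [-0.0, 0.999, -0.036, 0.0]
wrist_force: [-0.2, -0.6, 1.2]
opening: 0.004
```

>>> move_arm:
  plan:
    - [0,0.7,0,0,0,0,255]
    - [0,1.4,0,0,0,0,255]
    - [0,1.4,0,0,0,0,255]

```text
t: 20.8
tool_pos: [0.4674, -0.013, 0.0219]
tool_rot: [0.0, 0.999, -0.036, 0.0]
wrist_force: [-0.2, -4.8, 0.3]
opening: 0.003
```

```bash
python3 st.py
```

```text
t 20.8 tcp [ 0.4674 -0.013   0.0219] board [[-49.9 -25.9]] jaw yaw rel 0.001 F [-0.2 -4.8  0.3] open 0.003
```

Firm contact came at exactly y=-26, the shut position. I'll press once more, then back off, lift clear and check.

>>> move_arm:
  plan:
    - [0.1,1,0,0,0,0,255]
    - [0.1,1.5,0,0,0,0,255]
    - [0.1,1.5,0,0,0,0,255]

```text
t: 21.05
tool_pos: [0.4674, -0.0126, 0.0219]
tool_rot: [0.001, 0.999, -0.036, -0.0]
wrist_force: [-1.7, -18.1, 0.1]
opening: 0.007
```

>>> move_arm:
  plan:
    - [-1,-15,0,0,0,0,255]
    - [-2,-25,20,0,0,0,255]
    - [-2,-25,60,0,0,0,255]
    - [-2,-25,100,0,0,0,255]
    - [-20,-55,125,0,0,0,255]
    - [-40,-90,140,0,0,0,255]
    - [-60,-125,150,0,0,0,255]
    - [-70,-150,160,0,0,0,255]

```text
t: 21.72
tool_pos: [0.3958, -0.1626, 0.1828]
tool_rot: [0.0, 0.999, -0.036, 0.0]
wrist_force: [-0.1, -0.2, -0.1]
opening: 0.008
```

>>> move_arm:
  plan:
    - [0,-40,0,0,0,0,255]
    - [0,-80,0,0,0,0,255]
    - [0,-80,0,0,0,0,255]
    - [0,-80,0,0,0,0,255]

```text
t: 22.05
tool_pos: [0.3971, -0.2424, 0.1817]
tool_rot: [-0.0, 0.999, -0.038, -0.0]
wrist_force: [0.4, -0.1, -0.1]
opening: 0.007
```

```bash
python3 st.py; python3 chk.py
python3 - <<'E'
from fit import *
q=np.load('q.npy')
for n in ['top','side']:
    p=shot(n); w=cloud(p); b=tob(q,w[...,:2].reshape(-1,2)).reshape(420,560,2)*1e3
    k=(abs(w[...,2]-.044)<.0025)&(b[...,0]>-90)&(b[...,0]<60)&(b[...,1]>-40)&(b[...,1]<15); c=b[k]
    if len(c)>10:
        print(n,'gate pts',len(c),'slope',np.polyfit(c[:,0],c[:,1],1).round(3))
    k=(w[...,2]>.05)&(w[...,2]<.062)&(b[...,0]>-100)&(b[...,0]<-40)&(b[...,1]>-50)&(b[...,1]<15); print(n,'knob',b[k].mean(0).round(1) if k.any() else None)
E
```

```text
t 22.05 tcp [ 0.3971 -0.2424  0.1817] board [[-103.3 -259.8]] jaw yaw rel -0.003 F [ 0.4 -0.1 -0.1] open 0.007
side 13 -0.0528 0.0693
side 40 -0.0631 0.0697
side 66 -0.0388 0.0699
side 91 -0.0461 0.0696
side y edge at x -30 -0.0053
side y edge at x -10 -0.0085
side y edge at x 10 -0.0056
side y edge at x 40 -0.0044
top 13 -0.054 0.0695
top 40 -0.0611 0.0685
top 66 -0.0394 0.07
top 91 -0.047 0.0687
top y edge at x -30 -0.0118
top y edge at x -10 -0.0133
top y edge at x 10 0.0027
top y edge at x 40 -0.0014
top gate pts 186 slope [-2.000e-03 -7.028e+00]
top knob [-68.3  -8.2]
side gate pts 189 slope [ 0.    -6.628]
side knob [-70.6  -6.5]
```

View pics/chktop.png

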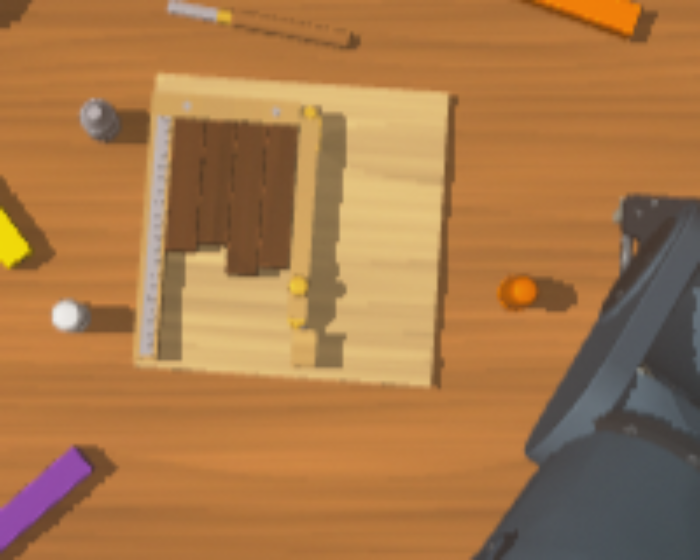

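The gate lies along the row (slope 0.00 rad, knob at board y about -7) with its nose at the post, and the row is tight. All bystanders are where they were, so I'm handing in.

```bash
python3 -c "
from station import arm
print(arm.close_job())"
```

```text
the job is handed in; nothing more can be done
None
```

The four blanks are in one row against the fence, each pushed home against the end stop. The keeper gate is shut on its catch. I handed the job in at about 22 s of the 70 s; no verdict is reported back.

- **Row:** I raked the blanks to the fence with the half-open fingers, then pushed each one endways with closed fingers until it stalled. I finished with a light second squeeze. The highest wrist-force reading while touching a blank was about 18 N, though force was only read at the end of each move.
- **Blanks, last check:** the near ends sit at board x of about -54, -62, -39 and -47 mm, which matches where each one stalled. The far ends ran into the stop in the depth images, so I could not read the remaining gap there directly.
- **Gate, last check:** I pushed it round its arc. The force rose to 7.7 N at the catch and then dropped, and the finger met firm contact exactly at the shut position. I pressed once more to about 18 N. Both cameras gave a gate angle of about 0.00 rad (0.002 at most).
- **Bystanders:** in the last top view the knife, cap, plug and housing stood where they started. The mallet, tin and stand were outside that view, but the arm did not work near them.
- **Disagreement:** the two cameras differed by about 2 mm on the knob's position (board y -6.5 and -8.2 mm, against -8.5 mm expected), which is within their calibration.

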